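Brake the spinning plaster wheel and lock it with its pin

ROBOT

A 7-joint arm with a two-finger parallel gripper is mounted at the origin on the work surface. World frame = base frame: x ahead of the robot, y to its left, z up, the work surface at z = 0. Lengths are in mm, angles in degrees, forces in N, time in s.
With the tool pointing down it reaches from about 425 to 925 mm from the base axis. Payload 6.8 kg.
Tool frame: the origin (TCP) lies between the finger pads; the fingertips stand ctrl.nose_length ahead of it and the grasp point (between the pads) lies 5 mm behind it (ctrl.nose_length is the distance from the TCP to the fingertips, in mm); y points along the fingers, x is the direction in which the jaws open and shut, and the axes are right-handed (so a half turn about y gives the same grasp; the last joint's range is limited). The gripper opens to 85 mm and grips with 20 to 120 N. Pads are 22 mm wide; open, the fingers measure 114 mm over their backs; the gripper's body (76 mm by 85 mm) begins 54 mm behind the grasp point. The pads swing forward as they close: fully open they stand 13 mm farther back than shut.
Start: joints at [-71.224, 27.33, 1.283, 89.118, -0.659, 63.558, -4.761], TCP at [284.94, 611.928, 245.308] pointing down, gripper open.
Joint ranges: [-169.35, 169.35], [-19.33, 120.38], [-80.79, 83.38], [13.8, 139.57], [-78.32, 258.32], [9.67, 109.79], [-169.56, 169.56]. Speed limits (degrees/s): [136.94, 136.94, 180, 180, 180, 180, 180].

INTERFACE

Orientations are given as [roll, pitch, yaw] about the fixed x, y, z axes, in that order (R = Rz(yaw) Ry(pitch) Rx(roll)).
In Python, from rig import ctrl gives the robot as it stands.
- The arm moves only by the tool send_rows, never from a script. Its argument "targets" is a list of rows, each a list of 7 numbers: the shift along the tool's x, y, z in mm, then the turn, a rotation vector about the tool's x, y, z in rad, then the opening, from 0 (shut) to 1 (fully open). In form: [[tx, ty, tz, rx, ry, rz, claw], ...]. A call has 1 to 8 rows; each row shifts and turns the commanded pose from where the row before left it, along the tool's axes as they then stand; what a row does not reach is not made up. A row lasts 1/10 s, in which the tool goes at most 50 mm and 8.59 degrees, less where a joint would pass 70% of its speed; a pose out of reach is approached as far as the arm can. A call is refused whole if a number of a shift passes 50 or a number of a turn 0.15, either way. A call with a gripper value outside its range is refused whole. The fingers move at their own pace and stop on an object; "squeeze" is the grip in N (left out, the last holds). Time passes only in rows, so rows that do not move let the fingers close. It gives the time, the measured TCP pose, the force and the opening at its end, in the units of the state.
- ctrl.sense(): the state, without advancing time (a new reading comes with each control period).
- ctrl.grab_frame(name): name is "scene" or "top" or "wrist"; returns a dict with "img" (480x640x3 uint8, red, green, blue), "intrinsics" (3x3 intrinsics, pixels), "T" (4x4, takes a point from camera to world coordinates). Camera axes: x right, y down, z forward; pixel columns grow to the right and rows downward; lengths in mm; the calibration is good to about 2 mm. A picture is of the moment at which its call begins. There is no depth.
- ctrl.finish_job(): hands the job in, once; it reports no verdict.
The state is a dict: "t": time; "joints": joint angles; "dq": joint speeds; "tau": joint torques, N m; "position": TCP position; "tcp_rot": TCP orientation; "wrist_force": force on the tool from outside, world axes, zero at the start; "moment": the same for the moment, N m; "finger_gap": opening from 0.0 (shut) to 1.0 (fully open).
Only numpy, scipy, OpenCV 4.12 (cv2) and the standard library are available. Lean on these libraries where they do the work, as an engineer would, in place of code of your own. Each camera call takes 0.05 s, during which the arm holds its last target. There are 200 camera calls.

TASK

The plaster turntable has been left spinning. Slow it with a light fingertip on the flat metal top of its wheel, pressing with no more than about 20 N and keeping off the plaster model, until it stands still with its lock hole under the slot of the fixed index arm. Then take the steel lock pin from the wooden tool block and set it fully home through the slot into the hole without forcing it; let go and leave everything else where it stands.

Things in the scene. Friction and masses are not known exactly. Their poses are not given: they have to be found in the camera images.
- wheel (a joint): Angle of the wheel in rad, growing anticlockwise seen from above. At every multiple of 2 pi the hole is right under the slot. It has just been spun: at the start it turns anticlockwise at about 3 to 6 rad/s, and it coasts in an easy bearing (drag 0.01 N m), losing about 0.1 rad/s each second; a stopped wheel stays where it is but turns under any light push. Inertia about 0.12 kg m2.
- wheel_top (a point): Centre of the wheel's flat top face, on the axis, 94 mm above the table. The wheel is a plain metal disc, 260 mm across, 14 mm thick; the plaster model stands on its middle (out to 39 mm from the axis). The clear flat ring to rub on lies 42 to 97 mm from the axis, inside the hole's circle: on that circle the passing hole's edge catches a finger with a hard knock. Friction about 0.5 to 1.
- hole (a point): Centre of the wheel's one through hole, at the level of its top face; 20.4 mm across, with a dark steel bushing 31 mm across flush round it, 108 mm from the axis. It turns with the wheel.
- slot (a point): Centre of the slot in the fixed steel index arm, at the level of the arm's top face (110 mm above the table), 108 mm from the wheel's axis. Slot: 28 mm long radially, 20.4 mm wide; arm: 10 mm thick, 44 mm wide, reaching over the wheel from 85 to 165 mm from the axis, 6 mm clear of the wheel. Its x axis points radially outward. Nothing stands higher than the arm near it but two 4 mm bolt heads on its outer end.
- stand: Grey cast stand of the turntable, fixed to the table: round foot 224 mm across, and a post 151 mm out along its x axis that carries the index arm. Origin on the table on the wheel's axis; x points from the axis to the post and slot.
- model: Squat plaster pot on the middle of the wheel, 70 mm across, 47 mm tall (top about 141 mm above the table), two small lugs out to 39 mm from the axis at 122 mm height; it turns with the wheel. Origin under its centre. Must not be touched.
- pin_grip (a point): Middle of the plain round grip of the steel lock pin, which stands upright in one of the tool block's three holes, flange on the block's top. Grip 23 mm across, 36 mm long; below it a flange 32 mm across, 5 mm thick (underside 23 mm below this point), then a shank 18 mm across. Mass about 0.22 kg. It is the only all-metal thing in the block.
- pin_tip (a point): Lower end of the lock pin, 59 mm below the middle of its grip. The shank under the flange is 36 mm long; its last 10 mm taper to 8 mm across. Home in the arm, the flange lies on the arm's top face and the tip is 20 mm below the wheel's top face.
- block: Wooden tool block, fixed to the table, 170 x 64 mm, 48 mm high, three holes 20 mm across in a row along its x axis at -55, 0 and +55 mm; the pin stands in any one of them. Origin under its centre.
- mallet: Round wooden carver's mallet standing on its head, 84 mm across, 220 mm tall; origin under its centre. Not to be moved.
- bowl: White ceramic bowl, 150 mm across, 65 mm high; origin under its centre. Not to be moved.
- tin: Closed steel tin, 74 mm across, 95 mm high; origin under its centre. Not to be moved.
- scraper: Metal spatula with a wooden handle, 250 mm long, lying flat; origin under its middle, x along it. Not to be moved.
- brush: Flat brush with a wooden handle, 190 mm long, lying flat; origin under its middle, x along it. Not to be moved.
- maquette: Small turned terracotta figure, 64 mm across its foot, 120 mm tall; origin under its centre. Not to be moved.
- sanding_block: Cork sanding block, 105 x 62 x 34 mm, lying flat; origin under its centre. Not to be moved.
- boxwood_tool: Wooden modelling tool with a pointed, leaf-shaped upper end standing in the tool block next to the pin, top about 150 mm above the table; origin at its lower end. Not to be moved.
- loop_tool: Modelling tool with a dark wooden stem and a steel wire loop on top, standing in the tool block next to the pin, top about 149 mm above the table; origin at its lower end. Not to be moved.
There are look-alikes about, which are no part of the job. There is more than one size of the part that bears pin_grip; the job needs the smaller.

How it is judged:
By the outcome, as a careful person would: the job done as asked, in the order asked, and still so for the second after the job is handed in, with the robot touching nothing.
It also fails if it takes over 67 s, if anything falls off the work surface, if the arm or the gripper's body presses on something with over 40 N, if the wrist force passes 120 N, or if a joint passes its speed limit or range.

## Working session

There is one attempt and no reset: what is moved stays moved. The work goes in short steps, Python scripts to look and compute and a tool call to move; the robot and the scene stay as the last step left them, time stands still between calls to the robot, and variables do not carry over. Pictures are saved under pics/ and viewed, about 8 in all and at most 12, crops included, and the job is handed in when it is done.

Besides the shell and the picture viewer there is one more tool, called by a JSON object that holds its "name" and its "arguments", one argument or row to a line. send_rows: Moves the arm, as the interface text tells. Its arguments: {"type":"object","properties":{"targets":{"type":"array"},"squeeze":{"type":"number"}},"required":["targets"]}

```bash
ls; mkdir -p pics; python3 - <<'E'
from rig import ctrl
import cv2,numpy as np
print(ctrl.nose_length, ctrl.sense())
for n in ("scene","top","wrist"):
    f=ctrl.grab_frame(n); cv2.imwrite(f"pics/{n}0.png",f["img"][:,:,::-1]); np.savez(f"pics/{n}0.npz",**f)
    print(n,f["intrinsics"].round(1).tolist(),f["T"].round(3).tolist())
E
```

```text
pics
14.0 {'t': 0.0, 'joints': array([-71.22442929,  27.37655567,   1.27979513,  89.17764989,
        -0.66014625,  63.55743401,  -4.75838656]), 'dq': array([-0.07190876, -0.02782037,  0.00995267, -0.00367291,  0.04648854,
       -0.02695956,  0.07636798]), 'tau': array([ 1.38913429e-04, -5.96446502e+01,  1.60784382e+00, -2.81194371e+01,
        1.24342006e-02,  9.24818247e-03, -5.29479180e-06]), 'position': array([284.70647321, 611.40113245, 244.32160052]), 'tcp_rot': array([-90.00657275,   0.10410686,  65.03448677]), 'wrist_force': array([-0.54428789, -0.19191396,  1.22800059]), 'moment': array([-0.04372716,  0.00962825,  0.03211934]), 'finger_gap': 1.0001399464777867}
scene [[559.4, 0.0, 319.8], [0.0, 559.4, 243.1], [0.0, 0.0, 1.0]] [[-0.191, 0.626, -0.756, 1552.58], [0.981, 0.113, -0.155, 214.951], [-0.011, -0.772, -0.636, 908.524], [0.0, 0.0, 0.0, 1.0]]
top [[550.6, 0.0, 321.3], [0.0, 550.6, 243.3], [0.0, 0.0, 1.0]] [[-0.005, -0.993, 0.122, 407.869], [-1.0, 0.005, 0.001, 31.677], [-0.002, -0.122, -0.993, 1508.0], [0.0, 0.0, 0.0, 1.0]]
wrist [[341.7, 0.0, 319.3], [0.0, 341.7, 239.8], [0.0, 0.0, 1.0]] [[0.422, 0.868, 0.262, 219.167], [0.907, -0.403, -0.123, 642.732], [-0.001, 0.289, -0.957, 372.67], [0.0, 0.0, 0.0, 1.0]]
```

View images.

View pics/top0.png

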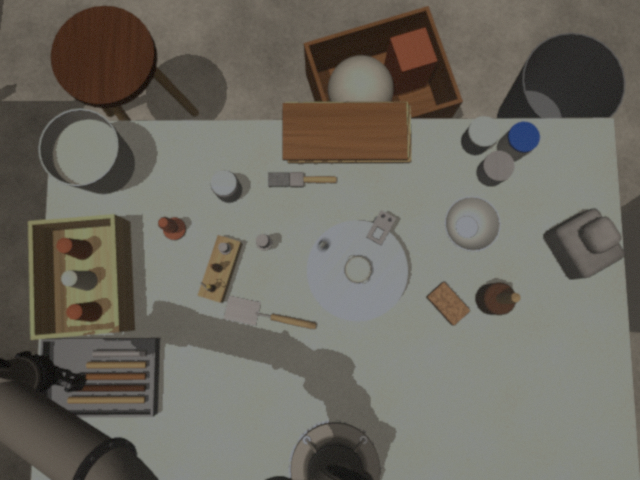

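View pics/scene0.png

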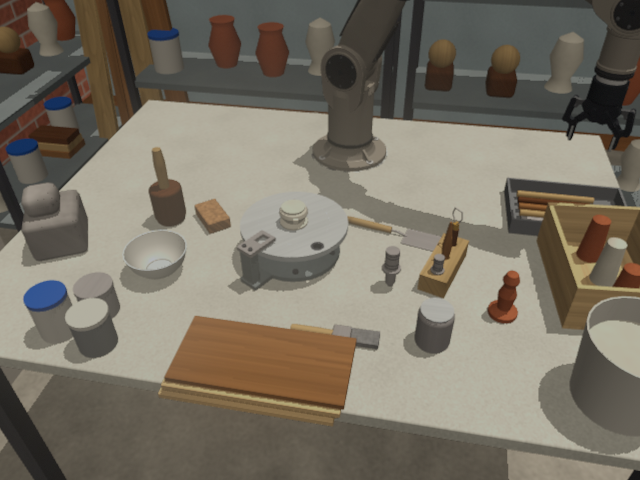

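```bash
cat > h.py <<'E'
import cv2,numpy as np
def load(n): return dict(np.load(f"pics/{n}.npz"))
def ray(f,uv,z):
    K=f["intrinsics"];T=f["T"]
    d=T[:3,:3]@np.linalg.inv(K)@np.array([uv[0],uv[1],1.]); return T[:3,3]+d*(z-T[2,3])/d[2]
def proj(f,p):
    T=f["T"]; c=f["intrinsics"]@(T[:3,:3].T@(np.asarray(p,float)-T[:3,3])); return c[:2]/c[2]
def snap(n,cam):
    from rig import ctrl
    f=ctrl.grab_frame(cam); np.savez(f"pics/{n}.npz",**f); return f
E
python3 - <<'E'
from h import *
f=load("top0"); im=f["img"]
s=im[130:320,180:480][:,:,::-1]
cv2.imwrite("pics/crop1.png",cv2.resize(s[:,:],None,fx=2.66,fy=2.66,interpolation=cv2.INTER_CUBIC))
for n,uv,z in [("wheel",(357.5,269.5),94),("slot",(378,237),110),("hole",(323,244),94),("pin",(227,247),94),("fake",(264,241),60)]:
    print(n,ray(f,uv,z).round(1))
E
```

```text
wheel [513.4 -59.8  94. ]
slot [ 595.4 -112.3  110. ]
hole [580.   28.6  94. ]
pin [573.4 276.9  94. ]
fake [592.9 184.9  60. ]
```

View pics/crop1.png

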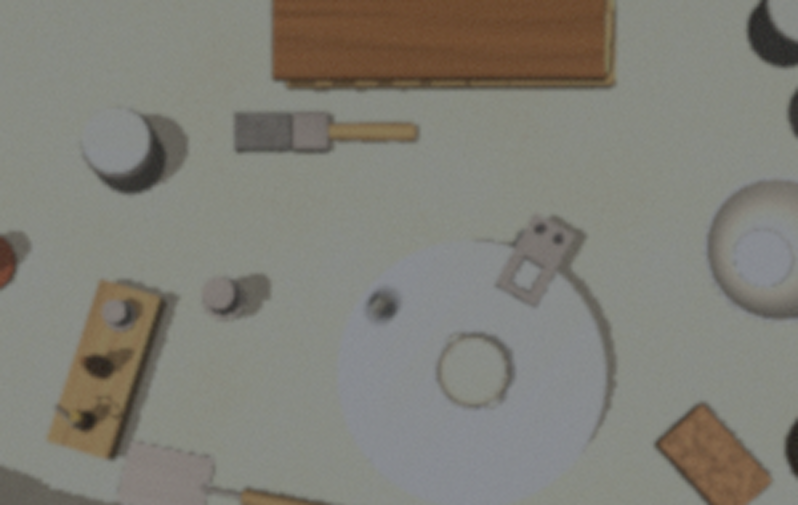

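```bash
cat >> h.py <<'E'
def bird(f,c,z,half=150,mm=0.5):
    "ortho view of plane z around c; row,col -> x=c0+half-row*mm , y=c1+half-col*mm"
    n=int(2*half/mm); src=np.float32([proj(f,(c[0]+a*half,c[1]+b*half,z)) for a,b in ((1,1),(1,-1),(-1,-1),(-1,1))])
    H=cv2.getPerspectiveTransform(src,np.float32([[0,0],[n,0],[n,n],[0,n]]))
    return cv2.warpPerspective(f["img"],H,(n,n),flags=cv2.INTER_CUBIC)
E
python3 - <<'E'
from h import *
f=load("top0")
b=bird(f,(513,-60),94); g=cv2.GaussianBlur(cv2.cvtColor(b,cv2.COLOR_RGB2GRAY),(0,0),2)
c=cv2.HoughCircles(g,cv2.HOUGH_GRADIENT,1,50,param1=60,param2=15,minRadius=250,maxRadius=270)
print([ (513+150-.5*y, -60+150-.5*x, r/2) for x,y,r in c[0][:4]] if c is not None else None)
B=bird(f,(513,-60),110)
cv2.imwrite("pics/b1.png",np.hstack([b,B])[:, :, ::-1][::1,::1][:600,:1200][:, :] if 0 else cv2.cvtColor(B,cv2.COLOR_RGB2BGR))
# pin: bird at 89
P=bird(f,(573,277),89,60,.25); cv2.imwrite("pics/p1.png",P[:,:,::-1])
S=bird(f,(598,-112),110,60,.25)
cv2.imwrite("pics/ps.png",np.hstack([cv2.resize(P,(400,400)),cv2.resize(S,(400,400))])[:,:,::-1])
E
```

```text
None
```

View pics/ps.png

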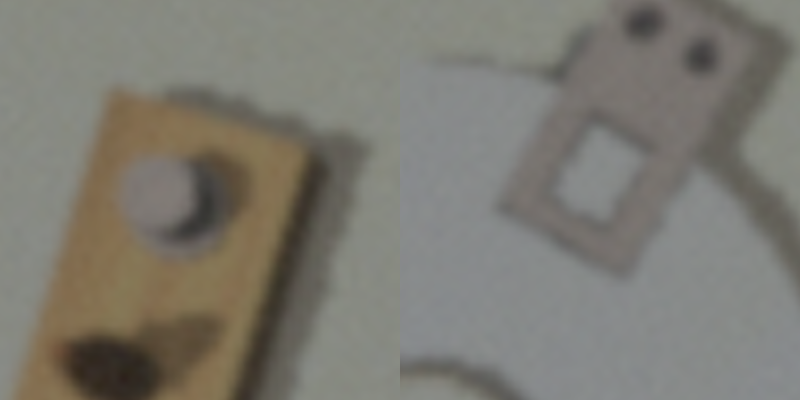

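{"name": "send_rows", "arguments": {
  "targets": [
    [-20,0,-22,0,0,0,0.3],
    [-32,0,-36,0,0,0,0],
    [-32,0,-36,0,0,0,0],
    [-32,0,-36,0,0,0,0],
    [-32,0,-36,0,0,0,0],
    [-32,0,-36,0,0,0,0],
    [-32,0,-36,0,0,0,0],
    [-32,0,-36,0,0,0,0]
  ],
  "squeeze": 20
}}

```text
t: 0.95
position: [430.7, 273.1, 245.3]
tcp_rot: [-90.0, -0.0, 65.0]
wrist_force: [1.0, -0.1, -0.2]
finger_gap: -0.004
```

{"name": "send_rows", "arguments": {
  "targets": [
    [-32,0,-36,0,0,0,0],
    [-32,0,-36,0,0,0,0],
    [-32,0,-36,0,0,0,0],
    [-32,0,-36,0,0,0,0],
    [-32,0,-36,0,0,0,0],
    [-25,20,-28,0,0,0,0],
    [-14,30,-16,0,0,0,0],
    [0,0,0,0,0,0,0]
  ]
}}

```text
t: 1.75
position: [547.6, -3.9, 191.9]
tcp_rot: [-89.8, 0.3, 64.7]
wrist_force: [-1.6, -0.6, -0.3]
finger_gap: 0.002
```

```bash
cat >> h.py <<'E'
AX=np.array([512.5,-60.]); TH=-30.
def hole(f,ax=None,lo=105,hi=111):
    "angle (deg) of darkest part of hole circle on the top face, relative to slot; profile"
    ax=AX if ax is None else ax
    a=np.arange(0,360,1.); g=cv2.GaussianBlur(cv2.cvtColor(f["img"],cv2.COLOR_RGB2GRAY),(0,0),.7).astype(float)
    v=np.zeros(360)
    for i,t in enumerate(np.radians(a)):
        for r in (lo,108,hi):
            u=proj(f,(ax[0]+r*np.cos(t),ax[1]+r*np.sin(t),94)); x,y=int(round(u[0])),int(round(u[1]))
            v[i]+=g[y,x]/3 if 0<=x<640 and 0<=y<480 else 999/3
    return a,v
def holes(f,n=3,skip=None):
    a,v=hole(f); w=np.convolve(np.r_[v[-5:],v,v[:5]],np.ones(11)/11,'valid')
    out=[]
    for _ in range(n):
        i=int(np.argmin(w)); out.append((round((a[i]-TH+180)%360-180),round(w[i]))); 
        for k in range(-18,19): w[(i+k)%360]=999
    return out
E
python3 - <<'E'
from h import *
from rig import ctrl
f=load("top0")
im=f["img"].astype(int); m=((im[:,:,2]-im[:,:,1])>0).astype(np.uint8)
m=cv2.medianBlur(m*255,5); cs,_=cv2.findContours(m,cv2.RETR_EXTERNAL,cv2.CHAIN_APPROX_NONE)
for c in sorted(cs,key=cv2.contourArea)[-3:]:
    (u,v),r=cv2.minEnclosingCircle(c); e=cv2.fitEllipse(c); print((u,v,r),e,ray(f,e[0],94).round(1),cv2.contourArea(c))
print(holes(f))
for i in range(4):
    s=ctrl.sense(); F=snap(f"t1_{i}","top"); print(round(s["t"],3),holes(F)); 
s=ctrl.sense(); F=snap("s1","scene"); print(s["t"],holes(F)); cv2.imwrite("pics/t1.png",np.hstack([load("t1_3")["img"][150:350,200:500],F["img"][150:350,200:500]])[:,:,::-1])
s=ctrl.sense(); print(s["position"],s["tcp_rot"],s["wrist_force"],s["finger_gap"])
E
```

```text
(467.3809509277344, 225.17857360839844, 12.285822868347168) ((467.1669006347656, 225.20660400390625), (21.051782608032227, 24.28475570678711), 28.069107055664062) [ 627.2 -346.    94. ] 398.0
(523.49267578125, 136.04014587402344, 16.77068328857422) ((523.4312133789062, 136.44313049316406), (31.411056518554688, 32.73746109008789), 83.40680694580078) [ 864.3 -503.9   94. ] 805.5
(356.7007751464844, 270.3946838378906, 50.46953201293945) ((354.6253356933594, 275.1095275878906), (84.24774169921875, 100.07029724121094), 130.9022979736328) [499.  -52.2  94. ] 5338.5
[(83, 85), (-8, 120), (11, 122)]
1.75 [(-143, 62), (141, 68), (160, 78)]
1.8 [(-144, 63), (138, 68), (157, 77)]
1.85 [(-144, 62), (138, 69), (111, 72)]
1.9 [(-145, 62), (131, 68), (111, 70)]
1.95 [(-170, 66), (5, 93), (-14, 94)]
[549.7367722    1.75315788 196.27803776] [-9.00492173e+01 -8.54639755e-02  6.51566326e+01] [-0.17831941 -0.35039988 -0.26374693] -0.002606595452869608
```

View pics/t1.png

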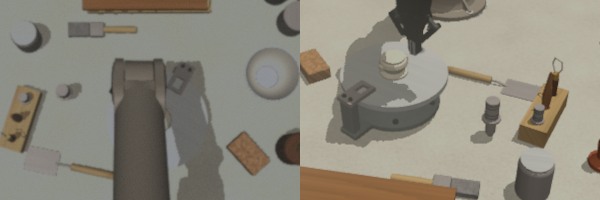

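```bash
cat >> h.py <<'E'
AX=np.array([512.,-59.])
def prof(f):
    g=cv2.GaussianBlur(cv2.cvtColor(f["img"],cv2.COLOR_RGB2GRAY),(0,0),.7).astype(np.float32)
    t=np.radians(np.arange(360)+TH); R={}
    for r in (88,102,105,108,111,114,125):
        uv=np.float32([proj(f,(AX[0]+r*np.cos(a),AX[1]+r*np.sin(a),94)) for a in t])
        R[r]=cv2.remap(g,uv[:,0].copy(),uv[:,1].copy(),cv2.INTER_LINEAR,borderValue=200).ravel()
    m=(R[105]+R[108]+R[111])/3
    return m,m/np.minimum(R[88],R[125])
def find(f,n=2):
    m,q=prof(f); k=np.ones(9)/9; w=np.convolve(np.r_[q[-4:],q,q[:4]],k,'valid'); o=[]
    for _ in range(n):
        i=int(np.argmin(w)); j=np.arange(i-10,i+11); d=np.clip(.95-q[j%360],0,None)
        o.append((round(float(((d*j).sum()/max(d.sum(),1e-6)+180)%360-180),1),round(float(w[i]),2)))
        for x in range(-20,21): w[(i+x)%360]=9
    return o
E
python3 - <<'E'
from h import *
from rig import ctrl
print("top0",find(load("top0")),"scene0",find(load("scene0")))
fs=[];ts=[]
for i in range(12):
    ts.append(ctrl.sense()["t"]); fs.append(snap(f"s2_{i}","scene")); print(round(ts[-1],3),find(fs[-1],3))
w=snap("w2","wrist"); print(find(w,3)); cv2.imwrite("pics/w2.png",w["img"][:,:,::-1])
E
```

```text
top0 [(82.2, 0.69), (0.0, 1.0)] scene0 [(70.9, 0.46), (0.0, 0.99)]
2.0 [(-170.0, 0.9), (-152.5, 0.93), (0.0, 0.99)]
2.05 [(-146.0, 0.5), (-169.8, 0.9), (0.0, 0.99)]
2.1 [(-134.6, 0.51), (-170.0, 0.91), (0.0, 1.0)]
2.15 [(-122.2, 0.59), (-170.0, 0.91), (0.0, 1.0)]
2.2 [(-110.2, 0.6), (-169.9, 0.9), (0.0, 1.0)]
2.25 [(-99.1, 0.6), (-169.5, 0.92), (0.0, 0.99)]
2.3 [(-87.5, 0.61), (-169.2, 0.91), (0.0, 0.99)]
2.35 [(-76.1, 0.62), (-169.2, 0.9), (0.0, 0.99)]
2.4 [(-64.7, 0.64), (-169.4, 0.91), (0.0, 0.99)]
2.45 [(-53.8, 0.58), (-169.3, 0.91), (0.0, 0.99)]
2.5 [(-42.7, 0.57), (-169.3, 0.91), (0.0, 0.99)]
2.55 [(-32.5, 0.64), (-169.1, 0.91), (0.0, 0.99)]
[(-24.7, 0.66), (62.5, 0.87), (38.7, 0.99)]
```

{"name": "send_rows", "arguments": {
  "targets": [
    [0,25,0,0,0,0,0],
    [0,25,0,0,0,0,0],
    [0,20,0,0,0,0,0],
    [0,8,0,0,0,0,0],
    [0,1.5,0,0,0,0,0],
    [0,0,0,0,0,0,0],
    [0,0,0,0,0,0,0]
  ]
}}

```text
t: 3.35
position: [550.2, 0.1, 116.8]
tcp_rot: [-90.1, -0.1, 65.0]
wrist_force: [0.2, 0.2, -0.1]
finger_gap: 0.002
```

{"name": "send_rows", "arguments": {
  "targets": [
    [0,1,0,0,0,0,0],
    [0,1,0,0,0,0,0],
    [0,0,0,0,0,0,0]
  ]
}}

```text
t: 3.65
position: [549.4, 0.2, 114.0]
tcp_rot: [-90.0, -0.0, 65.0]
wrist_force: [-0.3, 0.2, 0.0]
finger_gap: -0.001
```

{"name": "send_rows", "arguments": {
  "targets": [
    [0,1,0,0,0,0,0],
    [0,1,0,0,0,0,0],
    [0,1,0,0,0,0,0],
    [0,0.5,0,0,0,0,0],
    [0,0,0,0,0,0,0]
  ]
}}

```text
t: 4.15
position: [549.3, 0.1, 110.1]
tcp_rot: [-90.0, 0.0, 65.0]
wrist_force: [-0.2, -0.2, -0.6]
finger_gap: -0.002
```

{"name": "send_rows", "arguments": {
  "targets": [
    [0,1,0,0,0,0,0],
    [0,0,0,0,0,0,0]
  ]
}}

```text
t: 4.35
position: [549.3, 0.1, 109.2]
tcp_rot: [-90.0, 0.0, 65.0]
wrist_force: [0.1, -0.3, -0.3]
finger_gap: -0.001
```

{"name": "send_rows", "arguments": {
  "targets": [
    [0,0.6,0,0,0,0,0],
    [0,0.4,0,0,0,0,0]
  ]
}}

```text
t: 4.55
position: [549.4, 0.1, 108.3]
tcp_rot: [-90.0, -0.0, 65.0]
wrist_force: [-0.2, 0.2, -0.7]
finger_gap: 0.003
```

{"name": "send_rows", "arguments": {
  "targets": [
    [0,0.4,0,0,0,0,0],
    [0,0,0,0,0,0,0]
  ]
}}

```text
t: 4.75
position: [549.3, 0.1, 107.8]
tcp_rot: [-90.0, 0.0, 65.0]
wrist_force: [0.1, -1.0, -0.1]
finger_gap: -0.004
```

{"name": "send_rows", "arguments": {
  "targets": [
    [0,0.4,0,0,0,0,0],
    [0,0,0,0,0,0,0]
  ]
}}

```text
t: 4.95
position: [549.1, 0.4, 107.5]
tcp_rot: [-89.9, -0.0, 65.0]
wrist_force: [-1.1, 0.4, 3.5]
finger_gap: -0.0
```

{"name": "send_rows", "arguments": {
  "targets": [
    [0,0.4,0,0,0,0,0],
    [0,0,0,0,0,0,0]
  ]
}}

```text
t: 5.15
position: [548.8, 0.8, 107.2]
tcp_rot: [-89.9, -0.0, 65.1]
wrist_force: [-3.0, 2.6, 6.2]
finger_gap: 0.003
```

{"name": "send_rows", "arguments": {
  "targets": [
    [0,0.1,0,0,0,0,0],
    [0,0,0,0,0,0,0],
    [0,0,0,0,0,0,0],
    [0,0,0,0,0,0,0]
  ]
}}

```text
t: 5.55
position: [548.8, 0.8, 107.2]
tcp_rot: [-89.9, -0.0, 65.1]
wrist_force: [-3.5, 1.7, 6.0]
finger_gap: -0.003
```

```bash
cat > look.py <<'E'
from h import *
from rig import ctrl
import sys
for i in range(int(sys.argv[1])):
    t=ctrl.sense()["t"]; print(round(t,2),find(snap(f"l{t:.2f}","scene")),find(snap(f"w{t:.2f}","wrist")))
print(ctrl.sense()["wrist_force"].round(1))
E
python3 look.py 2
```

```text
5.55 [(161.3, 0.77), (-130.3, 0.94)] [(-171.2, 0.36), (3.6, 0.67)]
5.65 [(161.3, 0.78), (-130.3, 0.95)] [(-170.3, 0.32), (4.2, 0.7)]
[-0.9 -0.2  4.3]
```

```bash
python3 - <<'E'
from h import *
from rig import ctrl
t=ctrl.sense()["t"]; a=snap("v_s","scene"); b=snap("v_w","wrist"); print(t,find(a),find(b,3),[proj(b,(AX[0]+108*np.cos(np.radians(x-30)),AX[1]+108*np.sin(np.radians(x-30)),94)).round() for x in (-171,4)])
cv2.imwrite("pics/v1.png",np.hstack([a["img"][150:350,180:400].repeat(2,0).repeat(2,1)[:400,:360],cv2.resize(b["img"],(533,400))[:,:440]])[:,:,::-1])
E
```

```text
5.75 [(161.9, 0.83), (-130.3, 0.94)] [(-168.6, 0.64), (3.8, 0.66), (179.5, 0.98)] [array([103.,   7.]), array([186., 467.])]
```

View pics/v1.png

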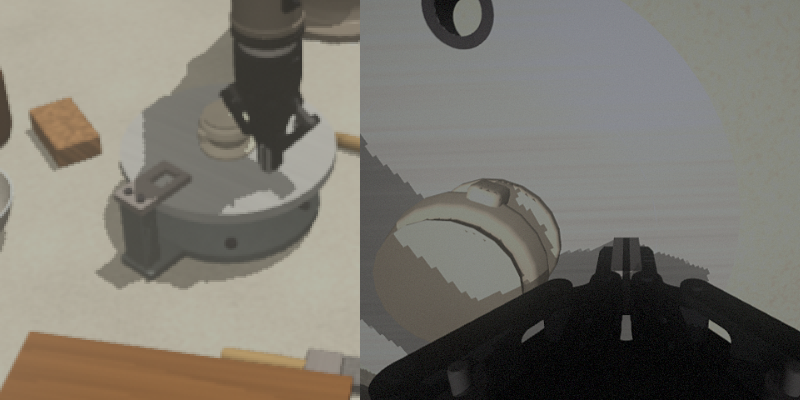

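{"name": "send_rows", "arguments": {
  "targets": [
    [0.1,0.25,1,0,0,0,0],
    [0.2,0,2,0,0,0,0],
    [0.2,0,3,0,0,0,0],
    [0,0,4,0,0,0,0],
    [-0.3,0,5,0,0,0,0],
    [-0.8,0,6,0,0,0,0],
    [-1.2,-2,6,0,0,0,0],
    [-1,-6,4,0,0,0,0]
  ]
}}

```text
t: 6.65
position: [517.9, 11.0, 113.9]
tcp_rot: [-89.8, 0.1, 65.1]
wrist_force: [-0.1, 0.1, -0.6]
finger_gap: 0.003
```

{"name": "send_rows", "arguments": {
  "targets": [
    [0,0,-8,0,0,0,0],
    [0,0,-12,0,0,0,0],
    [0.4,0,-11,0,0,0,0],
    [0,0,0,0,0,0,0]
  ]
}}

```text
t: 7.05
position: [550.5, -3.3, 114.8]
tcp_rot: [-90.1, -0.0, 64.9]
wrist_force: [0.5, 0.3, 0.1]
finger_gap: -0.003
```

```bash
python3 look.py 3
```

```text
7.05 [(-125.3, 0.58), (168.1, 0.75)] [(51.6, 0.9), (-12.1, 0.91)]
7.15 [(-123.4, 0.57), (167.1, 0.67)] [(51.9, 0.87), (5.9, 0.87)]
7.25 [(-117.4, 0.58), (166.8, 0.66)] [(4.9, 0.76), (0.0, 0.96)]
[-0.5 -0.7 -1. ]
```

{"name": "send_rows", "arguments": {
  "targets": [
    [1.5,1,0,0,0,0,0],
    [1.5,1,0,0,0,0,0],
    [0,1,0,0,0,0,0],
    [0,1,0,0,0,0,0],
    [0,1,0,0,0,0,0],
    [0,0.5,0,0,0,0,0],
    [0,0,0,0,0,0,0],
    [0,0,0,0,0,0,0]
  ]
}}

```text
t: 8.15
position: [549.6, 0.6, 109.2]
tcp_rot: [-90.0, 0.0, 65.0]
wrist_force: [0.5, -0.3, -0.6]
finger_gap: -0.0
```

{"name": "send_rows", "arguments": {
  "targets": [
    [0,0,0,0,0,0,0],
    [0,0,0,0,0,0,0],
    [0,0,0,0,0,0,0],
    [0,0,0,0,0,0,0],
    [0,0,0,0,0,0,0],
    [0,0,0,0,0,0,0],
    [0,0,0,0,0,0,0]
  ]
}}

```text
t: 8.85
position: [549.6, 0.6, 109.2]
tcp_rot: [-90.0, -0.0, 65.0]
wrist_force: [-0.5, -0.4, -0.1]
finger_gap: -0.001
```

```bash
python3 look.py 2
```

```text
8.85 [(-57.9, 0.58), (162.2, 0.75)] [(4.6, 0.65), (37.1, 0.91)]
8.95 [(-54.6, 0.58), (162.3, 0.76)] [(6.9, 0.67), (-48.4, 0.77)]
[-0.2 -0.1  0.4]
```

{"name": "send_rows", "arguments": {
  "targets": [
    [0,0,0,0,0,0,0],
    [0,0,0,0,0,0,0],
    [0,0,0,0,0,0,0],
    [0,0,0,0,0,0,0],
    [0,0,0,0,0,0,0],
    [0,0,0,0,0,0,0],
    [0,0,0,0,0,0,0],
    [0,0.6,0,0,0,0,0]
  ]
}}

```text
t: 9.85
position: [549.7, 0.6, 108.7]
tcp_rot: [-90.0, -0.0, 65.0]
wrist_force: [1.1, -0.0, -0.5]
finger_gap: 0.004
```

{"name": "send_rows", "arguments": {
  "targets": [
    [0,0,0,0,0,0,0],
    [0,0,0,0,0,0,0],
    [0,0,0,0,0,0,0],
    [0,0,0,0,0,0,0]
  ]
}}

```text
t: 10.25
position: [549.6, 0.6, 108.6]
tcp_rot: [-90.0, -0.0, 65.0]
wrist_force: [0.1, -0.3, -0.1]
finger_gap: -0.002
```

```bash
python3 look.py 1
```

```text
10.25 [(-25.3, 0.64), (162.0, 0.78)] [(5.2, 0.62), (-155.0, 0.96)]
[-0.1  0.7  0.5]
```

```bash
python3 look.py 2
```

```text
10.35 [(-24.4, 0.69), (161.9, 0.78)] [(5.1, 0.74), (-155.0, 0.95)]
10.45 [(-23.4, 0.75), (161.9, 0.78)] [(3.0, 0.63), (32.6, 0.95)]
[-0.1 -0.1 -0.5]
```

{"name": "send_rows", "arguments": {
  "targets": [
    [0,1.2,0,0,0,0,0],
    [0,0.6,0,0,0,0,0],
    [0,0,0,0,0,0,0]
  ]
}}

```text
t: 10.85
position: [549.9, 0.6, 107.3]
tcp_rot: [-90.0, -0.0, 65.0]
wrist_force: [-0.4, -0.1, 5.1]
finger_gap: -0.001
```

```bash
python3 look.py 1; python3 - <<'E'
from h import *
b=snap("b2","scene"); w=snap("b2w","wrist")
print(proj(b,(605.7,-113,110)),proj(w,(605.7,-113,110)))
u,v=map(int,proj(b,(605.7,-113,110))); c=b["img"][v-40:v+40,u-40:u+40]
cv2.imwrite("pics/b2.png",np.hstack([cv2.resize(c,(400,400),interpolation=cv2.INTER_CUBIC),cv2.resize(w["img"],(533,400))[:,:400]])[:,:,::-1])
E
```

```text
10.85 [(161.4, 0.83), (-21.7, 0.88)] [(4.9, 0.65), (-151.9, 0.95)]
[ 0.1 -0.6  3.5]
[262.01777451 237.11296987] [158.2260037  495.71485885]
```

View pics/b2.png

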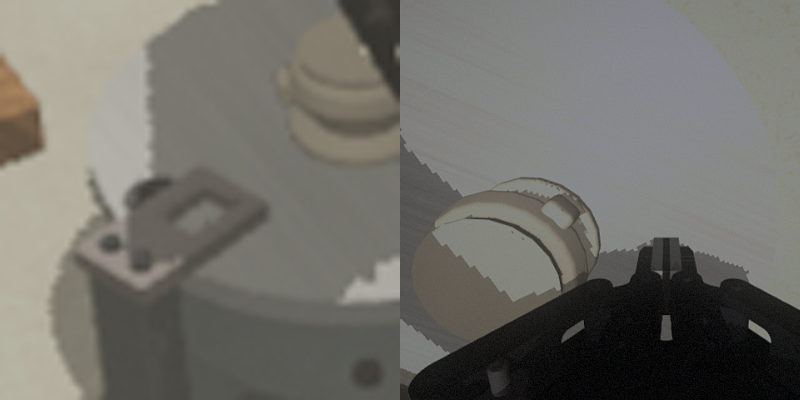

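```bash
python3 - <<'E'
from h import *
b=load("b2"); u0,v0=map(int,proj(b,(605.7,-113,110)))
for x in (-22,-20,-18,-16,-14,-12):
    t=np.radians(x+TH); c=AX+108*np.array([np.cos(t),np.sin(t)])
    p=np.array([proj(b,(c[0]+15.5*np.cos(s),c[1]+15.5*np.sin(s),94)) for s in np.arange(0,6.28,.1)]); p=(p-[u0-40,v0-40])*5
    print(x,p.min(0).round(),p.max(0).round())
for r in (94,108,122): print(r,(proj(b,(AX[0]+r*np.cos(np.radians(TH)),AX[1]+r*np.sin(np.radians(TH)),110))-[u0-40,v0-40])*5)
E
```

```text
-22 [121. 163.] [187. 205.]
-20 [124. 168.] [191. 209.]
-18 [127. 172.] [194. 214.]
-16 [131. 176.] [198. 218.]
-14 [135. 180.] [202. 222.]
-12 [139. 184.] [206. 226.]
94 [222.05219848 185.70465861]
108 [200.18897862 200.33536027]
122 [178.04667197 215.15282468]
```

{"name": "send_rows", "arguments": {
  "targets": [
    [0.1,0.2,0.6,0,0,0,0],
    [0.2,0,1.5,0,0,0,0],
    [0.2,0,2.5,0,0,0,0],
    [0.1,0,3.5,0,0,0,0],
    [-0.1,0,3.5,0,0,0,0],
    [-0.2,0,3,0,0,0,0],
    [-0.2,0,2,0,0,0,0],
    [-0.1,0,1,0,0,0,0]
  ]
}}

```text
t: 11.85
position: [533.3, 8.5, 107.0]
tcp_rot: [-90.0, -0.0, 65.1]
wrist_force: [-1.0, -0.1, 8.5]
finger_gap: 0.001
```

{"name": "send_rows", "arguments": {
  "targets": [
    [0,0,0,0,0,0,0],
    [0,0,0,0,0,0,0]
  ]
}}

```text
t: 12.05
position: [534.0, 8.3, 107.1]
tcp_rot: [-90.0, -0.0, 65.0]
wrist_force: [0.4, -0.2, 7.6]
finger_gap: 0.003
```

```bash
python3 - <<'E'
from h import *
b=snap("b3","scene"); c=b["img"][197:277,222:302]
t=snap("b3t","top"); u,v=map(int,proj(t,(605.7,-113,110))); d=t["img"][v-25:v+25,u-25:u+25]
cv2.imwrite("pics/b3.png",np.hstack([cv2.resize(x,(400,400),interpolation=cv2.INTER_CUBIC) for x in (c,d)])[:,:,::-1])
E
```

```text
(no output)
```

View pics/b3.png

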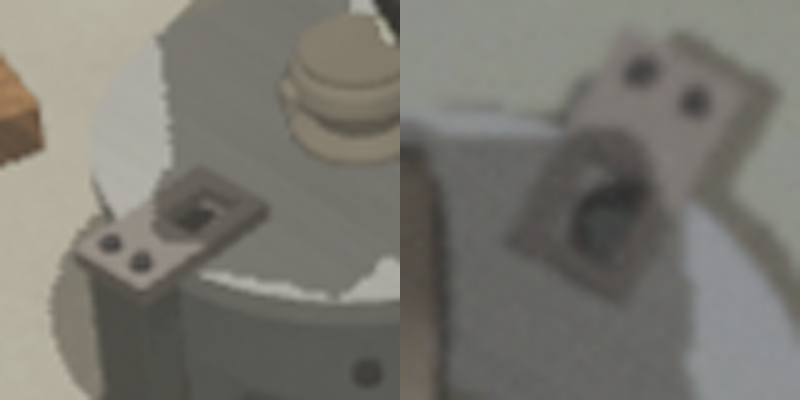

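```bash
cat >> h.py <<'E'
def polar(f,z,rs,ts,ax=None):
    ax=AX if ax is None else ax; a=np.radians(TH); e=np.array([np.cos(a),np.sin(a)]); n=np.array([-e[1],e[0]])
    g=cv2.cvtColor(f["img"],cv2.COLOR_RGB2GRAY).astype(np.float32)
    uv=np.float32([[proj(f,[*(ax+r*e+t*n),z]) for t in ts] for r in rs])
    return cv2.remap(g,uv[...,0].copy(),uv[...,1].copy(),cv2.INTER_CUBIC)
E
python3 - <<'E'
from h import *
ts=np.arange(-30,31,3)
print("t",ts)
for n in ("b3t","top0"):
    f=load(n)
    for r,row in zip(range(80,136,5),polar(f,110,range(80,136,5),ts)): print(n,r,row.astype(int))
E
```

```text
t [-30 -27 -24 -21 -18 -15 -12  -9  -6  -3   0   3   6   9  12  15  18  21
  24  27  30]
b3t 80 [105 102 102 104 100 100 103 100  98  99  99  99  98 101 102  99  99  99
 101 101 102]
b3t 85 [102 102 102  96  88  81  79  79  76  76  76  78  81  81  84  78  81  78
  90  99 102]
b3t 90 [102 102 102  97  84  83  81  79  80  79  79  81  80  80  80  79  80  82
  93  99 100]
b3t 95 [105 105 102  98  87  82  78  72  66  63  60  60  72  87  88  84  80  84
  93 101 102]
b3t 100 [105 103 103  96  87  81  79  74  69  68  64  57  60  80  88  82  81  83
  90 100 102]
b3t 105 [119 105  99  92  85  82  81  71  66  68  67  64  55  69  81  80  81  82
  91 101 103]
b3t 110 [136 116 104  98  88  82  81  70  64  61  56  52  53  78  86  83  84  83
  91 100 101]
b3t 115 [142 134 115  99  90  85  81  67  53  47  52  57  78  95  93  83  83  85
  92  99 102]
b3t 120 [144 141 130 117 112 105  90  70  56  56  60  73  82  86  81  81  81  84
  96 111 125]
b3t 125 [111 116 118 115 120 121 111 101  85  78  77  78  79  78  77  80  83  95
 105 105 110]
b3t 130 [ 99 100  98 105 117 121 121 119 109  98  88  84  82  83 
[... 572 characters left out ...]
11 111 117 117
 125 135 138]
top0 105 [139 137 130 117 115 115 113 114 127 137 137 137 137 131 117 113 117 116
 124 135 138]
top0 110 [137 137 135 124 117 116 114 113 132 136 137 136 137 126 108 110 115 115
 123 134 137]
top0 115 [139 135 130 115 113 115 114 118 131 137 137 137 137 126 108 112 116 113
 122 134 136]
top0 120 [135 137 128 112 114 118 115 111 110 113 114 115 118 110 102 108 114 116
 125 135 136]
top0 125 [108 110 110 109 113 117 115 111 109 109 108 109 108 107 110 114 116 114
 110 105 107]
top0 130 [ 97  94  95 101 113 117 116 116 113 117 115 118 118 115 116 119 115 113
 106  94 120]
top0 135 [105  95  96 103 114 115 115 116 115 114 116 116 117 116 118 117 115 114
 105 103 124]
```

{"name": "send_rows", "arguments": {
  "targets": [
    [0,0,0.5,0,0,0,0],
    [-0.1,0,1.2,0,0,0,0],
    [-0.2,0,1.7,0,0,0,0],
    [-0.2,0,1.2,0,0,0,0],
    [-0.1,0,0.6,0,0,0,0],
    [0,0,0,0,0,0,0],
    [0,0,0,0,0,0,0]
  ]
}}

```text
t: 12.85
position: [529.0, 9.9, 107.1]
tcp_rot: [-90.0, -0.0, 65.0]
wrist_force: [0.3, -0.2, 6.4]
finger_gap: -0.002
```

```bash
python3 - <<'E'
from h import *
ts=np.arange(-18,19,2)
f=snap("b4t","top"); rs=range(92,126,3)
print(ts)
for r,row in zip(rs,polar(f,110,rs,ts)): print(r,row.astype(int))
d=polar(f,110,np.arange(140,70,-.2),np.arange(35,-35,-.2))
cv2.imwrite("pics/b4.png",np.clip(cv2.resize(d,(500,500))*2-60,0,255))
E
```

```text
[-18 -16 -14 -12 -10  -8  -6  -4  -2   0   2   4   6   8  10  12  14  16
  18]
92 [86 82 83 82 79 78 75 74 73 72 72 71 72 73 76 79 80 81 82]
95 [88 85 83 79 72 64 59 59 59 63 64 62 62 59 59 66 75 80 84]
98 [86 84 85 81 72 62 59 62 64 63 62 65 64 61 59 64 73 79 82]
101 [87 83 81 78 74 65 59 64 68 67 69 68 65 65 65 68 76 80 82]
104 [86 83 84 80 72 66 62 66 66 67 66 66 66 66 68 71 77 80 82]
107 [89 85 83 80 74 62 58 61 66 68 66 67 65 64 64 68 75 81 84]
110 [91 84 82 81 75 61 54 57 63 65 64 65 65 61 57 65 75 80 82]
113 [101  91  86  84  73  59  53  52  53  54  54  54  53  51  54  61  74  81
  81]
116 [113 109 102  91  81  70  63  58  49  47  49  47  49  54  57  63  75  82
  84]
119 [119 119 115 104  89  81  74  64  56  52  52  52  55  61  68  74  81  83
  87]
122 [121 122 121 115 103  90  79  71  65  64  64  65  68  65  66  73  83  89
 100]
125 [119 121 121 119 113 112 102  89  82  79  78  78  80  80  80  85  96 106
 113][ WARN:0@6.791] global loadsave.cpp:1063 imwrite_ Unsupported depth image for selected encoder is fallbacked to CV_8U.
```

View pics/b4.png

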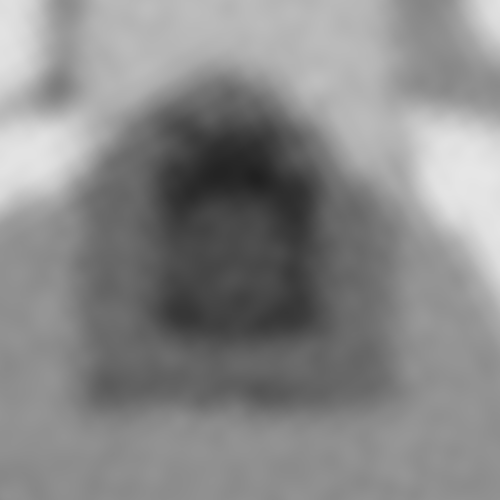

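{"name": "send_rows", "arguments": {
  "targets": [
    [0,-0.3,0,0,0,0,0],
    [0,-0.5,0,0,0,0,0],
    [0,-1,0,0,0,0,0],
    [0,-4,0,0,0,0,0],
    [0,-20,0,0,0,0,0],
    [0,-40,0,0,0,0,0],
    [0,-40,0,0,0,0,0.3],
    [15,0,5,0,0,0,0.6]
  ]
}}

```text
t: 13.7
position: [533.2, 23.4, 217.6]
tcp_rot: [-90.4, -0.2, 64.8]
wrist_force: [1.1, 0.5, -0.4]
finger_gap: 0.332
```

{"name": "send_rows", "arguments": {
  "targets": [
    [40,0,11,0,0,0,0.7],
    [45,0,13,0,0,0,0.7],
    [45,0,13,0,0,0,0.7],
    [45,0,13,0,0,0,0.7],
    [45,0,13,0,0,0,0.7],
    [28,0,8,0,0,0,0.7],
    [10,0,1,0,-0.14,0,0.7],
    [0,0,0,0,0,0,0.7]
  ]
}}

```text
t: 14.5
position: [573.4, 292.1, 211.8]
tcp_rot: [-89.9, 0.0, 73.3]
wrist_force: [1.0, -0.8, -0.3]
finger_gap: 0.701
```

```bash
python3 - <<'E'
from h import *
from rig import ctrl
s=ctrl.sense(); w=snap("w5","wrist"); sc=snap("s5","scene"); tp=snap("t5","top")
print(s["t"],s["position"],s["tcp_rot"],s["finger_gap"])
print(find(sc),find(tp))
print(proj(w,(575,289.6,89)),proj(sc,(575,289.6,89)),proj(tp,(575,289.6,89)))
cv2.imwrite("pics/w5.png",w["img"][:,:,::-1])
u,v=map(int,proj(sc,(575,289.6,89))); cv2.imwrite("pics/s5.png",cv2.resize(sc["img"][v-30:v+40,u-40:u+40],None,fx=6,fy=6)[:,:,::-1])
im=cv2.cvtColor(w["img"],cv2.COLOR_RGB2GRAY)
d=polar(tp,110,np.arange(140,70,-.2),np.arange(35,-35,-.2)); q=load("b4t"); d0=polar(q,110,np.arange(140,70,-.2),np.arange(35,-35,-.2))
cv2.imwrite("pics/b5.png",d.astype(np.uint8))
E
```

```text
14.5 [573.37031103 292.06915074 211.81483748] [-8.99342411e+01  4.34372555e-03  7.33344466e+01] 0.7008324502696859
[(-2.2, 0.94), (0.0, 0.99)] [(0.6, 0.76), (0.0, 0.99)]
[316.19936126 238.69348503] [440.58286679 256.06358374] [222.44801773 246.62899505]
```

View pics/w5.png

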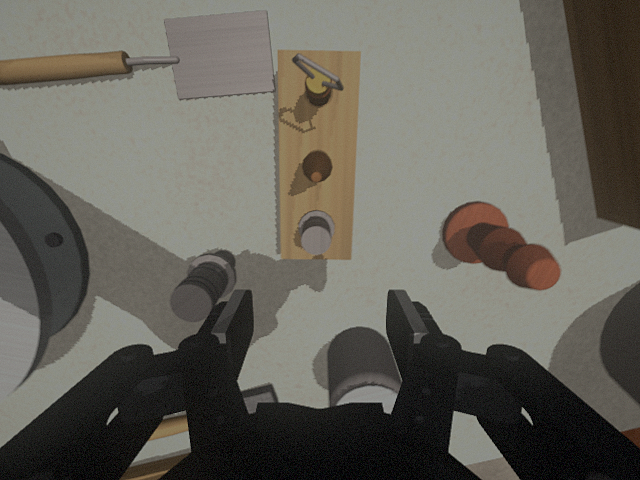

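{"name": "send_rows", "arguments": {
  "targets": [
    [-1.8,20,-1.5,0,0,0,0.7],
    [0,30,0,0,0,0,0.7],
    [0,25,0,0,0,0,0.7],
    [0,12,0,0,0,0,0.7],
    [0,3,0,0,0,0,0.7],
    [0,0,0,0,0,0,0.7]
  ]
}}

```text
t: 15.25
position: [575.4, 287.0, 122.9]
tcp_rot: [-90.0, -0.0, 73.0]
wrist_force: [-0.1, 0.1, -0.3]
finger_gap: 0.7
```

```bash
python3 - <<'E'
from h import *
w=snap("w6","wrist"); sc=snap("s6","scene")
g=cv2.cvtColor(w["img"],cv2.COLOR_RGB2GRAY)
print(proj(w,(574.3,290,89)),proj(w,(576,290,89)))
a=cv2.resize(w["img"],(480,360)); u,v=440,256; b=cv2.resize(sc["img"][v-70:v+50,u-60:u+45],(315,360))
cv2.imwrite("pics/w6.png",np.hstack([a,b])[:,:,::-1])
E
```

```text
[323.23979498 280.0345894 ] [324.19416447 282.94486486]
```

View pics/w6.png

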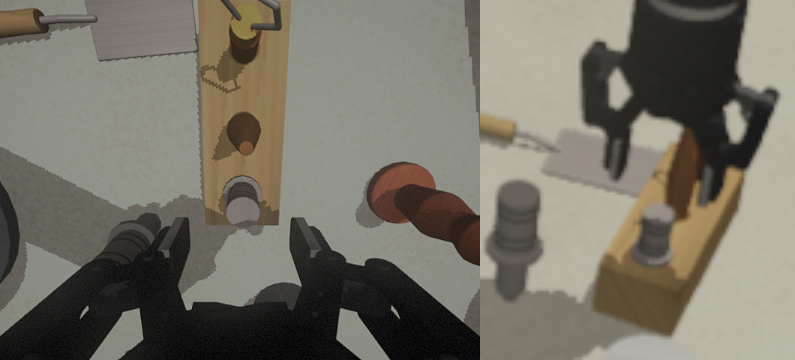

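{"name": "send_rows", "arguments": {
  "targets": [
    [2.7,2,2,0,0,0,0.7],
    [0,10,0,0,0,0,0.7],
    [0,14,0,0,0,0,0.7],
    [0,13,0,0,0,0,0.7],
    [0,9,0,0,0,0,0.7],
    [0,3,0,0,0,0,0.7],
    [0,0,0,0,0,0,0.7],
    [0,0,0,0,0,0,0.7]
  ]
}}

```text
t: 16.15
position: [574.3, 290.8, 71.7]
tcp_rot: [-90.0, -0.0, 73.0]
wrist_force: [0.0, 0.0, -0.3]
finger_gap: 0.695
```

{"name": "send_rows", "arguments": {
  "targets": [
    [0,0,0,0,0,0,0.4],
    [0,0,0,0,0,0,0.25],
    [0,0,0,0,0,0,0.1],
    [0,0,0,0,0,0,0],
    [0,0,0,0,0,0,0],
    [0,0,0,0,0,0,0]
  ],
  "squeeze": 30
}}

```text
t: 16.75
position: [574.2, 290.7, 72.0]
tcp_rot: [-90.0, -0.0, 73.0]
wrist_force: [-1.9, -0.2, 4.4]
finger_gap: 0.254
```

{"name": "send_rows", "arguments": {
  "targets": [
    [0,-1,0,0,0,0,0],
    [0,-5,0,0,0,0,0],
    [0,-15,0,0,0,0,0],
    [0,-25,0,0,0,0,0],
    [0,-35,0,0,0,0,0],
    [0,-35,0,0,0,0,0],
    [0,-20,0,0,0,0,0],
    [0,-4,0,0,0,0,0]
  ]
}}

```text
t: 17.55
position: [575.5, 291.5, 215.6]
tcp_rot: [-90.2, -0.3, 73.0]
wrist_force: [-0.2, 1.2, -2.4]
finger_gap: 0.255
```

{"name": "send_rows", "arguments": {
  "targets": [
    [-15,0,-6,0,0,0,0],
    [-30,0,-12,0,0,0,0],
    [-40,0,-16,0,0,0,0],
    [-40,0,-16,0,0,0,0],
    [-40,0,-16,0,0,0,0],
    [-40,0,-16,0,0,0,0],
    [-40,0,-16,0,0,0,0],
    [-40,0,-15,0,0,0,0]
  ]
}}

```text
t: 18.35
position: [597.2, -18.1, 209.7]
tcp_rot: [-89.8, 0.1, 73.0]
wrist_force: [0.5, 0.6, -2.0]
finger_gap: 0.258
```

{"name": "send_rows", "arguments": {
  "targets": [
    [-40,0,-15,0,0,0,0],
    [-28,0,-11,0,0,0,0],
    [-15,0,-6,0,0,0,0],
    [-8,0,-3,0,0,0,0],
    [0,0,0,0,0,0,0],
    [0,0,0,0,0,0,0],
    [0,0,0,0,0,0,0],
    [0,0,0,0,0,0,0]
  ]
}}

```text
t: 19.15
position: [606.1, -110.4, 211.4]
tcp_rot: [-90.0, -0.0, 73.2]
wrist_force: [0.0, 0.3, -2.1]
finger_gap: 0.259
```

```bash
python3 - <<'E'
from h import *
from rig import ctrl
s=ctrl.sense(); w=snap("w7","wrist"); sc=snap("s7","scene")
print(s["t"],s["position"],s["tcp_rot"],s["finger_gap"],s["wrist_force"])
print("slot",proj(w,(605.7,-112,110)),proj(sc,(605.7,-112,110)),"tip",proj(w,s["position"]-[0,0,60]),proj(sc,s["position"]-[0,0,60]))
b=cv2.resize(sc["img"][140:300,200:320],(300,400))
a=cv2.resize(w["img"][:, 70:570],(417,400))
cv2.imwrite("pics/w7.png",np.hstack([a,b])[:,:,::-1])
E
```

```text
19.15 [ 606.06846428 -110.37922945  211.39218509] [-8.99860610e+01 -3.17398435e-02  7.31908171e+01] 0.25884462678410947 [ 0.0022063   0.34083612 -2.12100412]
slot [316.19430902 244.33830547] [262.4416287 237.1619539] tip [318.46384529 265.35443641] [261.67972546 222.89618841]
```

View pics/w7.png

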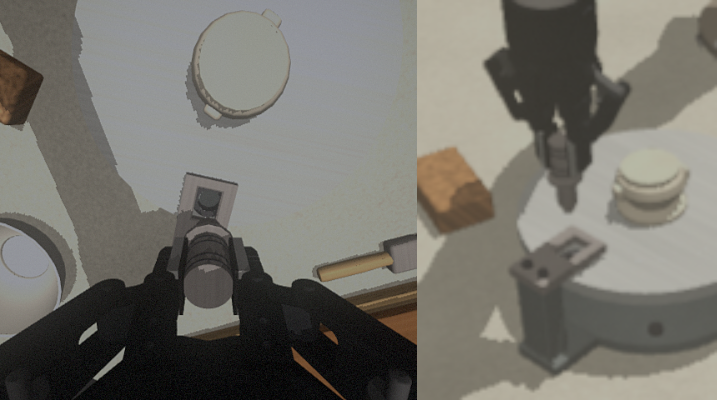

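```bash
python3 - <<'E'
from h import *
f=load("w7"); ts=np.arange(-30,31,2); rs=range(80,116,3)
print("z110",ts)
for r,row in zip(rs,polar(f,110,rs,ts)): print(r,row.astype(int))
print("rot of hole plane z94")
ts=np.arange(-14,15,1)
for r,row in zip(range(92,116,2),polar(f,94,range(92,116,2),ts)): print(r,row.astype(int))
E
```

```text
z110 [-30 -28 -26 -24 -22 -20 -18 -16 -14 -12 -10  -8  -6  -4  -2   0   2   4
   6   8  10  12  14  16  18  20  22  24  26  28  30]
80 [153 150 153 150 149 149 150 151 152 152 153 149 150 151 149 149 151 150
 150 152 150 152 150 151 150 151 150 152 150 145 148]
83 [151 149 151 152 149 152 153 147 151 156 144 152 155 156 155 159 156 154
 157 153 155 160 154 154 162 157 154 151 151 152 150]
86 [152 151 150 152 153  82  81  86  82  79  83  76  88  85  80  90  82  90
  97  89  97 101  90  98  95  91  93 145 148 149 147]
89 [148 150 150 149 161 114 124 127 119 124 128 126 126 121 125 124 124 125
 123 126 124 121 123 124 125 118 121 141 152 152 150]
92 [152 149 151 149 155 113 124 128 121 124 124 122 127 126 123 124 123 125
 124 126 122 122 123 123 126 115 122 140 147 148 148]
95 [149 149 150 148 139 118 123 127 120 125 128  88  76  61  74  73  70  69
  77  71  64  87 118 124 125 116 122 139 150 151 151]
98 [149 150 153 150 153 115 121 125 120 124 128  77  69  94  75  75  74  72
  75  72  61  82 120 118 124 116 122 134 151 149 151]
101 [150 150 152 151 112 110 122 124 121 124 122  71  87  
[... 1390 characters left out ...]
 73  72  68  75  74  72  76  75  76  76
  75  73  77  74  74  76  70  77  76  62  87]
106 [120 122 122 124 124 101  88  63  69 101  74  71  78  76  74  76  72  73
  71  75  71  75  74  74  74  74  73  61  96]
108 [118 120 123 123 124 105  81  70  79 110  75  74  75  78  71  73  71  74
  70  73  67  76  71  74  77  74  74  51  86]
110 [118 117 123 123 124 108  92  68  70  68  77  75  71  72  75  76  71  74
  76  69  76  72  74  76  74  74  50  53  92]
112 [119 119 120 125 123 111  85  68  68  51  53  75  74  74  74  75  71  72
  74  73  72  74  66  78  69  50  47  55  92]
114 [118 119 120 122 125 109  87  68  76  69  46  46  56  63  63  68  76  72
  76  77  76  64  53  51  47  47  48  50  85]
```

{"name": "send_rows", "arguments": {
  "targets": [
    [-0.4,6,0.3,0,0,0,0],
    [0,12,0,0,0,0,0],
    [0,12,0,0,0,0,0],
    [0,5,0,0,0,0,0],
    [0,1,0,0,0,0,0],
    [0,0,0,0,0,0,0],
    [0,0,0,0,0,0,0]
  ]
}}

```text
t: 19.95
position: [605.8, -112.5, 175.8]
tcp_rot: [-90.0, -0.0, 73.0]
wrist_force: [0.3, -0.6, -1.0]
finger_gap: 0.262
```

```bash
python3 - <<'E'
from h import *
from rig import ctrl
s=ctrl.sense(); f=snap("w8","wrist"); p=s["position"]; print(p,s["wrist_force"])
# pin grip/flange profile across tool x at several heights, on the axis plane nearest camera
yaw=np.radians(s["tcp_rot"][2]); x=np.array([np.cos(yaw),np.sin(yaw),0])
g=cv2.cvtColor(f["img"],cv2.COLOR_RGB2GRAY).astype(np.float32); ts=np.arange(-24,25,2)
print(ts)
for dz in (-8,-20,-24,-30,-36,-42,-48,-54,-58,-62):
    uv=np.float32([[proj(f,p+x*t+[0,0,dz]) for t in ts]]); print(dz,uv[0,12].round(),cv2.remap(g,uv[...,0].copy(),uv[...,1].copy(),1).astype(int)[0])
E
```

```text
[ 605.81035132 -112.52094974  175.78558441] [ 0.32085939 -0.55252098 -0.96156353]
[-24 -22 -20 -18 -16 -14 -12 -10  -8  -6  -4  -2   0   2   4   6   8  10
  12  14  16  18  20  22  24]
-8 [318. 308.] [33 31 41 66 58 34 27 51 52 42 53 51 49 58 61 59 44 47 32 37 68 67 71 39
 53]
-20 [318. 296.] [55 57 64 66 65 33 23 49 53 55 59 57 61 54 61 59 62 42 45 39 71 62 71 83
 84]
-24 [318. 292.] [ 99 105  81  67  66  40  34  42  51  53  59  61  64  62  62  58  41  47
  78  42  70  67  65 144 147]
-30 [318. 287.] [105  99  82  66  65  41  52 123  52  58  62  60  51  51  62  57  50  65
  81  39  67  68  67 131 148]
-36 [318. 282.] [107 101  84  84  83  65 117 116  98  54  58  46  47  51  55  60 112 117
  96  78  82 106 147 147 147]
-42 [318. 277.] [101 107  81  83  80  79  56 120 118 116 121 113 111 119 123 118 116 117
  96  82 115 116 150 148 146]
-48 [318. 273.] [105 106  83  81  83  78  84  49 108 123 121 116 116 120 122 124 125  56
 114 120 117 116 121 148 148]
-54 [318. 269.] [104 100  82  86  81  80  84  71  80  58  60  58  92  65  63  56  61  73
 113 120 121 116 120 152 148]
-58 [318. 266.] [103 104  80  84  83  81  85  70  51  53  55  56  62  60  56  58  51  55
  98 119 122 117 118 121 145]
-62 [318. 264.] [131 106  96  82  84  82  86  70  49  51  56  55  57  53  51  59  41  46
  99 120 120 120 116 118 151]
```

{"name": "send_rows", "arguments": {
  "targets": [
    [1.6,0,0.3,0,0,0,0],
    [0,2,0,0,0,0,0],
    [0,3,0,0,0,0,0],
    [0,3,0,0,0,0,0],
    [0,3,0,0,0,0,0],
    [0,3,0,0,0,0,0],
    [0,0,0,0,0,0,0]
  ]
}}

```text
t: 20.7
position: [605.3, -110.7, 160.8]
tcp_rot: [-89.9, 0.0, 73.1]
wrist_force: [-0.5, -0.3, -1.7]
finger_gap: 0.261
```

{"name": "send_rows", "arguments": {
  "targets": [
    [0,2,0,0,0,0,0],
    [0,2,0,0,0,0,0],
    [0,2,0,0,0,0,0],
    [0,1,0,0,0,0,0],
    [0,0,0,0,0,0,0]
  ]
}}

```text
t: 21.2
position: [605.6, -110.7, 154.2]
tcp_rot: [-90.0, 0.0, 73.1]
wrist_force: [0.3, -0.0, -1.4]
finger_gap: 0.258
```

{"name": "send_rows", "arguments": {
  "targets": [
    [0,1,0,0,0,0,0],
    [0,1,0,0,0,0,0],
    [0,1,0,0,0,0,0],
    [0,1,0,0,0,0,0],
    [0,0,0,0,0,0,0]
  ]
}}

```text
t: 21.7
position: [605.6, -110.7, 150.3]
tcp_rot: [-90.0, 0.0, 73.1]
wrist_force: [-0.5, -0.0, -2.2]
finger_gap: 0.256
```

{"name": "send_rows", "arguments": {
  "targets": [
    [0,1,0,0,0,0,0],
    [0,1,0,0,0,0,0],
    [0,1,0,0,0,0,0],
    [0,1,0,0,0,0,0],
    [0,0,0,0,0,0,0]
  ]
}}

```text
t: 22.2
position: [605.6, -110.7, 146.3]
tcp_rot: [-90.0, 0.0, 73.1]
wrist_force: [-0.8, 0.2, -1.6]
finger_gap: 0.258
```

{"name": "send_rows", "arguments": {
  "targets": [
    [0,1,0,0,0,0,0],
    [0,1,0,0,0,0,0],
    [0,1,0,0,0,0,0],
    [0,1,0,0,0,0,0],
    [0,0,0,0,0,0,0]
  ]
}}

```text
t: 22.7
position: [605.5, -110.8, 142.2]
tcp_rot: [-90.0, 0.0, 73.0]
wrist_force: [0.0, -0.2, -2.6]
finger_gap: 0.264
```

{"name": "send_rows", "arguments": {
  "targets": [
    [0,1,0,0,0,0,0],
    [0,1,0,0,0,0,0],
    [0,1,0,0,0,0,0],
    [0,1,0,0,0,0,0],
    [0,0,0,0,0,0,0]
  ]
}}

```text
t: 23.2
position: [605.6, -110.7, 138.3]
tcp_rot: [-90.0, 0.0, 73.1]
wrist_force: [0.1, 1.4, -1.1]
finger_gap: 0.258
```

Tip is well into the wheel (78 mm level) with no load; continue to the flange seat.

{"name": "send_rows", "arguments": {
  "targets": [
    [0,1,0,0,0,0,0],
    [0,1,0,0,0,0,0],
    [0,1,0,0,0,0,0],
    [0,0,0,0,0,0,0]
  ]
}}

```text
t: 23.6
position: [605.5, -110.7, 135.2]
tcp_rot: [-90.0, 0.0, 73.1]
wrist_force: [0.8, 0.2, -2.1]
finger_gap: 0.261
```

{"name": "send_rows", "arguments": {
  "targets": [
    [0,0.5,0,0,0,0,0],
    [0,0.5,0,0,0,0,0],
    [0,0,0,0,0,0,0]
  ]
}}

```text
t: 23.9
position: [605.7, -110.7, 134.4]
tcp_rot: [-90.0, -0.0, 73.1]
wrist_force: [0.2, -0.2, -1.5]
finger_gap: 0.26
```

{"name": "send_rows", "arguments": {
  "targets": [
    [0,0.5,0,0,0,0,0],
    [0,0.3,0,0,0,0,0],
    [0,0,0,0,0,0,0]
  ]
}}

```text
t: 24.2
position: [605.7, -110.8, 134.0]
tcp_rot: [-90.0, -0.0, 73.0]
wrist_force: [-2.0, 0.4, 2.6]
finger_gap: 0.255
```

{"name": "send_rows", "arguments": {
  "targets": [
    [0,0.3,0,0,0,0,0],
    [0,0,0,0,0,0,0]
  ]
}}

```text
t: 24.4
position: [605.8, -110.8, 134.0]
tcp_rot: [-90.0, -0.0, 73.0]
wrist_force: [-2.9, -0.3, 5.6]
finger_gap: 0.259
```

{"name": "send_rows", "arguments": {
  "targets": [
    [0,-0.3,0,0,0,0,0],
    [0,0,0,0,0,0,0.3],
    [0,0,0,0,0,0,0.4],
    [0,0,0,0,0,0,0.55],
    [0,0,0,0,0,0,0.7],
    [0,0,0,0,0,0,0.7]
  ]
}}

```text
t: 25.0
position: [605.7, -110.8, 133.5]
tcp_rot: [-90.0, 0.0, 73.0]
wrist_force: [0.0, 0.4, 0.5]
finger_gap: 0.698
```

{"name": "send_rows", "arguments": {
  "targets": [
    [0,-5,0,0,0,0,0.7],
    [0,-10,0,0,0,0,0.7],
    [0,-15,0,0,0,0,0.7],
    [0,-20,0,0,0,0,0.7],
    [0,-20,0,0,0,0,0.7],
    [0,-15,0,0,0,0,0.7],
    [0,-5,0,0,0,0,0.7],
    [0,0,0,0,0,0,0.7]
  ]
}}

```text
t: 25.8
position: [606.1, -110.8, 224.7]
tcp_rot: [-90.1, -0.0, 73.1]
wrist_force: [-0.5, -0.6, 0.6]
finger_gap: 0.7
```

```bash
python3 - <<'E'
from h import *
from rig import ctrl
s=ctrl.sense(); f=snap("w9","wrist"); p=s["position"]; print(s["t"],p,s["wrist_force"])
g=cv2.cvtColor(f["img"],cv2.COLOR_RGB2GRAY)
# grip top expected at z=151, flange top 115 ; profile along tool x
yaw=np.radians(s["tcp_rot"][2]); x=np.array([np.cos(yaw),np.sin(yaw),0]);z=np.array([-x[1],x[0],0]); c=np.array([605.7,-110.7,0]); ts=np.arange(-24,25,2)
G=g.astype(np.float32)
def row(zz,dr): uv=np.float32([[proj(f,c+x*t+z*dr+[0,0,zz]) for t in ts]]); return cv2.remap(G,uv[...,0].copy(),uv[...,1].copy(),1).astype(int)[0]
print(ts)
for dr in (-16,-12,-8,0,8,12,16): print("z151",dr,row(151,dr))
for dr in (8,12,14,16,18,20): print("z115",dr,row(115,dr))
sc=snap("s9","scene"); S=cv2.cvtColor(sc["img"],cv2.COLOR_RGB2GRAY); u,v=proj(sc,c+[0,0,151]); print("scene top exp",u,v)
print(S[int(v)-8:int(v)+26:2,int(u)-14:int(u)+15:2])
E
```

```text
25.8 [ 606.11126407 -110.79785354  224.71939717] [-0.46387483 -0.62124896  0.55349436]
[-24 -22 -20 -18 -16 -14 -12 -10  -8  -6  -4  -2   0   2   4   6   8  10
  12  14  16  18  20  22  24]
z151 -16 [ 81  80  80  80  81  81  76  78  83  79  80  83  79  81  80  80  81  83
  94 144 143 143 142 143 142]
z151 -12 [ 87  78  87  90  83  80  80  82  81  88 116 117 120 120 113  98  79  80
  78 146 140 143 143 144 143]
z151 -8 [ 99 120 117 114 116 114 117 113 118 118 118 119 116 118 116 117 116 103
  81 109 142 138 140 142 142]
z151 0 [ 99  90 116 118  86  81  77 122 118 119 120 118 118 118 113 116 118 117
 101 115 132 144 145 145 144]
z151 8 [143 143 103 117 119  79  81  72  58  76 120 120 121 120 116  95  57  65
 118 116 117 138 144 144 142]
z151 12 [144 144 143 120 120 119 121  80  58  64  63  62  57  66  63  61  67 103
 118 115 117 116 144 142 142]
z151 16 [142 145 146 105 117 118  80 117 109  63  58  61  65  65  62  60 114 119
  92 118 115 117 143 145 147]
z115 8 [144 103 116 119 117 117  81 119 119 113  70  57  60  62  64  93 118 117
 110 121 121 118 113 116 144]
z115 12 [145 105 106 11
[... 955 characters left out ...]
1 171]
 [173 173 172 172 132 131 139 134 130  94 172 170 169 170 142]
 [173 174 173 173 137  79  84  84  78  78 174 174 172 170 169]
 [173 173 174 174 159  78  84  83  78  85 173 173 174 174 171]
 [176 175 174 173 170  85  87  88  87  88 156 172 173 173 173]
 [176 176 176 171 155  76  87  88  85  82 132 150 168 173 173]
 [176 175 168 148 111  81  78  79  83  77 132 129 143 153 169]
 [174 159 135 110  94  88  79  80  79 107 133 132 141 129 123]
 [148 143 117  97  87  93 105 115 131 116 109 138 115  86 126]
 [130 131 130 113 118  94  97  87 113 125 135  91  87 119 169]
 [ 99  99 100  99 131 103  99  99 112 116  86  92 118 164 173]
 [ 96  96  95 100  99  99  99  97  84  86  97 137 166 175 174]]
```

```bash
python3 -c "
from rig import ctrl
print(ctrl.finish_job())"
```

```text
the job is handed in; nothing more can be done
None
```

The wheel is stopped with its lock hole under the slot, and the lock pin is home and released. I handed the job in at about 26 s of the 67 s allowed.

- **Stopping the wheel:** I braked it with the closed fingertips about 70 mm from the axis, never reading more than 8.5 N. It first stopped about half a turn from the slot. I turned it round with light fingertip drags, and one coast that I braked again, until the hole was under the slot.
- **Setting the pin:** I took the pin from the block and lowered it through the slot with almost no load. The flange met the arm at exactly the calculated height (TCP 134.0 mm) with about 6 N. I then opened the fingers and lifted clear.
- **Last checks:** The wrist force was about zero. The wrist camera showed the pin's grip top at the position and height expected for a seated pin, to within about 2 mm.
- **Disagreements:** Before insertion, the top camera put the hole about 1 mm past the slot's centre and the wrist camera about 1.7 mm. The pin still went in freely. The final checks were pixel readings only, as all 12 picture views were used, and I did not separately recheck that the other objects had stayed put.

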